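# Stack the spacers on the tape stand's spindle and lock them with the slotted cap

## Task

The roll of clear tape is already on the roll stand: thread the wide spacer onto the stand's spindle, then the narrow spacer on top of it, each fully down. Then put the slotted lock cap on, feeling gently for the cross pin, press it down against the brake spring, give it a quarter turn and let it up so that the pin sits in the cap's groove and the stack stays clamped. Do not force anything, and leave the other things on the bench alone.

Things in the scene. Friction and masses are not known exactly. Their poses are not given: they have to be found in the camera images.
- stand: Bench roll stand, fixed: grey base plate 150 x 126 mm, top at z = 14, with a white guide roller 58 mm high at its front left corner (x = -70, y = 30). Origin: on the axis of its vertical spindle at bench height, z up. A round sprung brake plate (joint brake) carries the tape roll. Steel spindle: 26 mm thick up to z = 52 mm, tapers to 20 mm at z = 54.5, 20 mm thick up to z = 74.5, then a 9 mm neck.
- pin (a point): Centre of the level cross pin through the neck, on the spindle axis, 90.5 mm up (axes as the stand's). The pin is 6 mm thick, 20 mm long (10 mm to each side). The spindle turns in the base, but stiffly (0.45 N m): it holds still while a cap is turned on it. It was left at any angle about the axis; that angle is not measured: look or feel.
- spindle_top (a point): Top end of the spindle, on its axis, 94 mm above the bench (axes as the stand's).
- brake (a joint): Depression of the sprung brake plate, m: 0 = up, as at the start; 0.009 = on its stop. It needs 4 N to start and 0.9 N more per mm, and sinks with whatever is pressed down on the stack: about 0.004 with the cap locked, at least 0.0065 for the cap to pass below the pin.
- tape_roll: Roll of clear tape, 82 mm across, 18 mm high, lying loose on the brake plate round the spindle, top at z = 48 mm while the plate is up. Origin: centre of its underside.
- wide_spacer: Wide spacer, a plain aluminium ring: outside diameter 60, bore 28, height 16 mm. Lies flat on the bench; either face may be up. Origin: centre of its underside. Fully down it rests on the tape roll, underside at z = 48 mm.
- narrow_spacer: Narrow spacer, a plain brass ring: outside diameter 48, bore 22, height 12 mm. Lies flat on the bench. Origin: centre of its underside. It fits only the 20 mm part of the spindle; fully down it rests on the wide spacer, underside at z = 64 mm.
- lock_cap: Slotted lock cap, black plastic, lying right way up on the bench: 40 mm in diameter, 18 mm high, with two grip flats 34 mm apart (at its y = +17 and -17 mm, 21 mm long) and a yellow dot beyond each end of its slot. Origin: centre of its underside. Below, it is bored 23 mm wide and 12 mm deep; a 6 mm web closes the top.
- cap_top (a point): Centre of the cap's top face, 18 mm above its underside; axes as the cap's. Through the web a slot 23 x 8 mm along x lets the pin pass; in the top face a groove 9 mm wide, 2.5 mm deep along y takes the pin when locked. Over 20 degrees off the pin the web rests on it, cap underside at z = 81.5 mm; nearer, it sinks as the pin is round; within 6 degrees it drops to z = 76 mm, onto the narrow spacer.
- cap_slot (a point): Centre of the slot, halfway through the web, 15 mm above the cap's underside; axes as the cap's. With the pin in the slot, press the cap 7 to 8.5 mm further down (10 to 12 N), so that the web is below the pin, and turn it 90 degrees either way (within about 8); let up, the spring lifts the cap until the pin lies in the groove, cap underside at z = 72 mm.
- tally_counter: White hand tally counter lying on its back, 69 x 48 x 20 mm. Bystander. Origin: centre of its underside.
- ink_pad: Teal and black ink pad, 62 x 94 x 18 mm. Bystander. Origin: centre of its underside.
- label_bundle: Bundle of white labels with a rubber band, 48 x 72 x 17 mm. Bystander. Origin: centre of its underside.
Things that resemble listed ones, but are neither listed nor needed, are in the scene too. What is shaped like the wide_spacer but red is not meant.

How it is judged:
On the way, in this order (a step that is already met when the one before it is completed fails the run):
1. the wide spacer lies fully down on the tape roll, round the spindle (z of wide_spacer in the frame of stand between 0.0462 and 0.0495 m and horizontal distance between wide_spacer and stand below 0.003 m and angle between wide_spacer's own z axis and vertical below 0.06 rad), for 0.2 s.
2. the narrow spacer lies fully down on the wide spacer, round the spindle (z of narrow_spacer in the frame of stand between 0.062 and 0.0655 m and horizontal distance between narrow_spacer and stand below 0.003 m and angle between narrow_spacer's own z axis and vertical below 0.06 rad), for 0.2 s.
3. the lock cap is pressed down past the cross pin against the brake spring (z of lock_cap in the frame of stand between 0.06 and 0.0708 m and horizontal distance between lock_cap and stand below 0.0035 m and angle between lock_cap's own z axis and vertical below 0.06 rad).
At the end, for the whole second after the job is handed in: Released and at rest: wide spacer on the tape roll (underside 41 to 46 mm up), narrow spacer on it (57 to 62 mm), lock cap on top with the pin in its groove (71 to 74 mm), each level and within 3 mm of the spindle axis; brake plate held down 1.8 to 5.5 mm; tape roll within 8 mm of the axis (z of wide_spacer in the frame of stand between 0.041 and 0.0462 m and horizontal distance between each of wide_spacer, narrow_spacer, lock_cap and stand below 0.003 m and angle between each of wide_spacer, narrow_spacer, lock_cap's own z axis and vertical below 0.06 rad and z of narrow_spacer in the frame of stand between 0.057 and 0.0622 m and z of lock_cap in the frame of stand between 0.071 and 0.0742 m and value of joint brake between 0.0018 and 0.0055 m and horizontal distance between tape_roll and stand below 0.008 m and linear speed of lock_cap below 0.01 m/s); the robot touches nothing.
It fails at once if something presses on the stand with more than 40 N (a part forced on the spindle or its pin, or the brake plate driven onto its stop) (contact force between any of tape_roll, wide_spacer, narrow_spacer, lock_cap and stand above 40 N).
It fails at once if the tally counter, ink pad or label bundle is shifted by more than 20 mm (distance of any of tally_counter, ink_pad, label_bundle from where it was at the start of the episode above 0.02 m).
It also fails if it takes over 72 s, if anything falls off the work surface, if the arm or the gripper's body presses on something with over 40 N, if the wrist force passes 120 N, or if a joint passes its speed limit or range.

## Robot

A 7-joint arm with a two-finger parallel gripper is mounted at the origin on the work surface; the furniture and walls round the work are solid. World frame = base frame: x ahead of the robot, y to its left, z up, the work surface at z = 0. Lengths are in m, angles in rad, forces in N, time in s.
With the tool pointing down it reaches from about 0.35 to 0.9 m from the base axis. Payload 8.1 kg.
Tool frame: the origin (TCP) lies at the very end of the fingers, on their centre line; the grasp point (between the pads) lies grasp_offset behind it (grasp_offset is the distance from the TCP to the grasp point, in m); z points along the fingers, y is the line along which they close (so a half turn about z gives the same grasp; the last joint's range is limited). The gripper opens to 92 mm and grips with 3 to 60 N. Pads are 19 mm wide; open, the fingers measure 130 mm over their backs; the gripper's body (75 mm by 190 mm) begins 47 mm behind the grasp point.
Start: joints at [-1.324, 0.434, 0.025, 1.573, -0.012, 1.134, -0.075], TCP at [0.214, 0.587, 0.227] pointing down, gripper open.
Joint ranges: [-2.62, 2.62], [-0.44, 2.09], [-1.27, 1.32], [0.08, 2.57], [-1.32, 4.46], [0.12, 2], [-2.74, 2.74]. Speed limits (rad/s): [2.22, 2.22, 3.01, 3.01, 3.14, 3.14, 3.14].

## Interface

Orientations are given as a unit quaternion [x, y, z, w].
In Python, from plant import get_state, camera, finish_job, search_frame, grasp_offset gives the robot as it stands.
- The arm moves only by the tool carry_out, never from a script. Its argument "steps" is a list of rows, each a list of 5 numbers: the shift along the tool's x, y, z in units of 60 mm (1.0 is 60 mm), then the turn about the tool's z in units of 10 degrees (1.0 is 10 degrees), then the opening, from -1 (shut) to 1 (fully open). A call has exactly 8 rows; each row is the pose to reach, as a shift and turn from the pose commanded when the call began, along the tool's axes at that moment; what a row does not reach only later rows make up. A row lasts 1/8 s, in which the tool goes at most 62.5 mm and 10.7 degrees, less where a joint would pass 70% of its speed; a pose out of reach is approached as far as the arm can. A call with a gripper value outside its range is refused whole. The fingers move at their own pace and stop on an object; "force" is the grip in N (left out, the last holds). Time passes only in rows, so rows that repeat a pose let the fingers close, or fill a call up. It gives the time, the measured TCP pose, the force, the opening and the grip force at its end, in the units of the state.
- get_state(): the state, without advancing time (a new reading comes with each control period).
- camera(name): name is "side" or "top" or "wrist"; returns a dict with "img" (384x512x3 uint8, red, green, blue), "range_z" (384x512 float32, m along the optical axis (not along the pixel's ray), 0 where there is no reading), "vfov" (degrees; the focal length in pixels is half the picture's height over the tangent of half this angle, whatever the lens; pixels are square), "cx", "cy" (the principal point, pixels), "R" (3x3) and "t" (3): a world point X has camera coordinates R X + t. Camera axes: x right, y down, z forward; pixel columns grow to the right and rows downward; lengths in m; the calibration is good to about 2 mm. The wrist camera is an equidistant fisheye: a pixel r from the principal point sees the ray r / f radians off the axis. A picture is of the moment at which its call begins.
- finish_job(): hands the job in; it is judged then, once.
Trained networks look in the newest picture that a camera, given by its name, has taken for a name from the list of things; names that differ only in an ending like _2 or _b are one class to them, and where a whole thing is asked for, a point or a joint stands for the part that bears it (a point fixed in the world has none). Each returns a list of dicts, best first, with "conf" (0 to 1); they miss things now and then, are a little off and sometimes report something else, mostly with a low value. They report only what shows in the picture. A call takes as long as a camera call. They do not tell look-alikes from the thing itself.
- search_frame(query, camera): "centre" ([x, y, z] in m, in world coordinates, good to about 4 mm: the middle of the surface that is visible of it).
The state is a dict: "t": time; "qpos": joint angles; "qd": joint speeds; "joint_efforts": joint torques, N m; "tcp_pos": TCP position; "tcp_rot": TCP orientation; "wrist_force": force on the tool from outside, world axes, zero at the start; "wrist_torque": the same for the moment, N m; "gripper_width": opening from 0.0 (shut) to 1.0 (fully open); "finger_force": force on a finger pad.
Only numpy, scipy, OpenCV 4.12 (cv2) and the standard library are available. Lean on these libraries where they do the work, as an engineer would, in place of code of your own. Each camera call takes 0.05 s, during which the arm holds its last target. There are 200 camera calls.

## Working session

There is one attempt and no reset: what is moved stays moved. The work goes in short steps, Python scripts to look and compute and a tool call to move; the robot and the scene stay as the last step left them, time stands still between calls to the robot, and variables do not carry over. Pictures are saved under pics/ and viewed, at most 10 in all, crops included, and the job is handed in when it is done.

Besides the shell and the picture viewer there is one more tool, called as name(argument=value, ...), one argument or row to a line, values as JSON. carry_out: Moves the arm, as the interface text tells. Its arguments: {"type":"object","properties":{"steps":{"type":"array"},"force":{"type":"number"}},"required":["steps"]}

```bash
mkdir -p pics; ls; cat > h.py <<'E'
import numpy as np, cv2
from plant import *
def save(c,n): cv2.imwrite(f'pics/{n}.png',c['img'][:,:,::-1])
def cloud(c,fish=False):
    h,w=c['range_z'].shape; f=h/2/np.tan(np.radians(c['vfov']/2))
    u,v=np.meshgrid(np.arange(w),np.arange(h)); x=(u-c['cx'])/f; y=(v-c['cy'])/f
    if fish:
        r=np.hypot(x,y)+1e-9; k=np.tan(r)/r; x,y=x*k,y*k
    z=c['range_z']; P=np.stack([x*z,y*z,z],-1)
    return (P-c['t'])@c['R']
E
python3 - <<'E'
from h import *
s=get_state(); print(s['t'],s['tcp_pos'],s['tcp_rot'],grasp_offset,s['wrist_force'])
ims=[]
for n in ['top','side']:
    c=camera(n); save(c,n+'0'); ims.append(c['img'][:,:,::-1]); print(n,c['vfov'],-c['R'].T@c['t'])
    np.savez(n+'0.npz',**c)
    for q in ['stand','wide_spacer','narrow_spacer','lock_cap','tape_roll','spindle_top','pin','tally_counter','ink_pad','label_bundle']:
        print(q,[(np.round(d['centre'],4).tolist(),round(d['conf'],2)) for d in search_frame(q,n)][:4])
cv2.imwrite('pics/a.png',cv2.resize(np.vstack(ims),None,fx=.78,fy=.78))
E
```

```text
pics
0.0 [0.2140762  0.5866383  0.22596391] [ 1.74049150e-01  9.84736658e-01 -7.77015845e-04 -6.76783209e-05] 0.0188 [ 0.34234912 -0.76211722 -0.71964813]
top 52.815383064268076 [ 0.39271074 -0.17674244  0.92383779]
stand [([0.4161, -0.2264, 0.0147], 0.86)]
wide_spacer [([0.7264, -0.1737, 0.0137], 0.8), ([0.3615, -0.3737, 0.019], 0.8), ([0.5872, -0.3504, 0.0163], 0.78)]
narrow_spacer []
lock_cap [([0.4456, -0.3984, 0.0213], 0.56)]
tape_roll [([0.4404, -0.2229, 0.0479], 0.96)]
spindle_top [([0.4229, -0.2225, 0.0116], 0.59)]
pin [([0.4205, -0.228, 0.0138], 0.71), ([0.4444, -0.3996, 0.022], 0.21)]
tally_counter [([0.7377, -0.2775, 0.0196], 0.52)]
ink_pad [([0.417, 0.0603, 0.0194], 0.82)]
label_bundle [([0.3951, -0.0411, 0.0181], 0.71)]
side 56.67588014721907 [ 0.09632103 -0.83162749  0.48851401]
stand [([0.4045, -0.2457, 0.0133], 0.62), ([0.5867, -0.3536, 0.016], 0.22)]
wide_spacer [([0.5869, -0.3535, 0.0136], 0.97), ([0.3591, -0.3759, 0.0141], 0.82), ([0.7224, -0.1785, 0.0147], 0.75), ([0.4389, -0.4108, 0.0168], 0.68)]
narrow_spacer [([0.6191, -0.2186, 0.0159], 0.66), ([0.5855, -0.3563, 0.0129], 0.28)]
lock_cap [([0.4406, -0.4134, 0.0161], 0.93), ([0.4042, -0.2503, 0.0183], 0.23)]
tape_roll [([0.4305, -0.2376, 0.0472], 0.81)]
spindle_top [([0.4049, -0.2459, 0.0161], 0.93)]
pin [([0.4004, -0.2493, 0.0168], 0.64), ([0.4121, 0.0448, 0.0231], 0.43), ([0.4186, -0.2497, 0.029], 0.24)]
tally_counter [([0.7284, -0.2887, 0.0168], 0.7), ([0.4253, -0.236, 0.0472], 0.54)]
ink_pad [([0.4129, 0.0452, 0.0227], 0.94), ([0.5886, -0.3572, 0.0141], 0.57)]
label_bundle [([0.4019, -0.0517, 0.0211], 0.76)]
```

View pics/a.png

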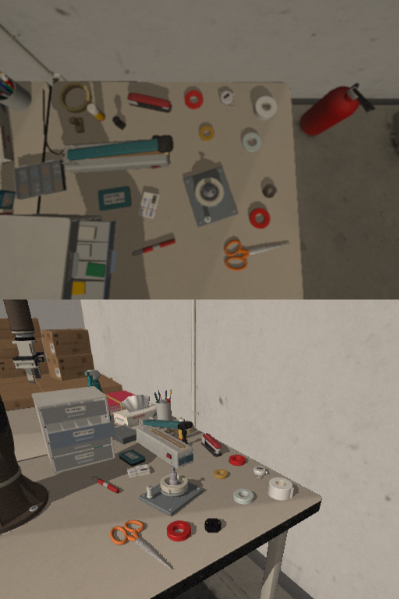

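The top view (scaled) shows the stand at about (209,190), the silver wide spacer at (252,142), brass at (206,131), the cap at (268,190), and red look-alikes at (193,98) and (260,217). Next I'll measure positions and path heights.

```bash
python3 - <<'E'
from h import *
from scipy.optimize import least_squares
C={n:np.load(n+'0.npz') for n in ['top','side']}
for n,c in C.items():
    P=cloud(c); ok=c['range_z']>0
    print(n,'bench',np.median(P[ok&(abs(P[...,2])<.01)][:,2]))
    for nm,x,y,zl,r in [('wide',.587,-.352,.010,.042),('narrow',.619,-.219,.007,.035),('cap',.445,-.403,.013,.03),('roll',.43,-.23,.043,.06),('roller',.35,-.22,.05,.06),('spin',.43,-.23,.065,.05)]:
        m=ok&(np.hypot(P[...,0]-x,P[...,1]-y)<r)&(P[...,2]>zl)&(P[...,2]<zl+.06)
        q=P[m]; 
        if len(q)<3: print(nm,len(q));continue
        print(nm,len(q),'mid',np.round((q.min(0)+q.max(0))/2,4),'ext',np.round(np.ptp(q,0),3),'med z',round(np.median(q[:,2]),4),'col',np.median(c['img'][m],0))
    if n=='top':
        a=np.array([.214,.587]);b=np.array([.587,-.35]);d=b-a;L=np.linalg.norm(d);d/=L
        v=P[...,:2]-a; s=v@d; e=abs(v[...,0]*d[1]-v[...,1]*d[0])
        for k in np.arange(0,L,.1):
            m=ok&(s>=k)&(s<k+.1)&(e<.14)
            if m.any(): print(round(k,1),a+d*k,P[m][:,2].max())
E
python3 - <<'E'
import cv2
a=cv2.imread('pics/top0.png')[150:300,210:370];b=cv2.imread('pics/side0.png')[190:320,150:310]
cv2.imwrite('pics/b.png',cv2.vconcat([cv2.resize(a,(480,300*1),interpolation=2)[:,:],cv2.resize(b,(480,300))]))
E
```

```text
top bench -0.00032878883429735613
wide 383 mid [ 0.5931 -0.3555  0.0149] ext [0.057 0.059 0.01 ] med z 0.0156 col [116. 117. 104.]
narrow 238 mid [ 0.6219 -0.2157  0.0112] ext [0.046 0.044 0.008] med z 0.0118 col [111.  83.  32.]
cap 195 mid [ 0.4425 -0.405   0.0177] ext [0.04  0.04  0.009] med z 0.0173 col [59. 52. 43.]
roll 703 mid [ 0.4384 -0.2215  0.0697] ext [0.078 0.079 0.053] med z 0.0481 col [117. 108.  92.]
roller 45 mid [ 0.381  -0.2221  0.0544] ext [0.054 0.031 0.009] med z 0.0516 col [116. 113.  98.]
spin 67 mid [ 0.4356 -0.2215  0.0814] ext [0.017 0.018 0.03 ] med z 0.0783 col [83. 78. 74.]
0.2 [0.28797031 0.40118183] 0.07637148103078305
0.3 [0.32495546 0.30827274] 0.24538010465000326
0.4 [0.36194062 0.21536365] 0.24583572768075335
0.5 [0.39892577 0.12245457] 0.24403821869737535
0.6 [0.43591092 0.02954548] 0.1553734837827588
0.7 [ 0.47289608 -0.06336361] 0.1746788605568041
0.8 [ 0.50988123 -0.15627269] 0.09623791589153169
0.9 [ 0.54686639 -0.24918178] 0.01854334920072315
1.0 [ 0.58385154 -0.34209087] 0.04173729766964663
side bench 0.000347401492942598
wide 316 mid [ 0.5918 -0.3559  0.0144] ext [0.059 0.059 0.008] med z 0.0158 col [137.  137.5 128. ]
narrow 141 mid [ 0.6208 -0.2158  0.0108] ext [0.047 0.046 0.007] med z 0.0118 col [129. 100.  55.]
cap 230 mid [ 0.4412 -0.4044  0.0169] ext [0.04  0.04  0.008] med z 0.0178 col [18.5 17.  18. ]
roll 560 mid [ 0.4378 -0.2203  0.0688] ext [0.083 0.083 0.052] med z 0.0485 col [144.  133.5 119. ]
roller 36 mid [ 0.3597 -0.2161  0.0546] ext [0.016 0.018 0.009] med z 0.0523 col [138.5 131.5 122.5]
spin 89 mid [ 0.4354 -0.2228  0.0801] ext [0.018 0.02  0.029] med z 0.0762 col [124. 115. 114.]
```

carry_out(
  steps=[
    [0,0,-1,0,1],
    [0,0,-2,0,1],
    [0,0,-2.4,0,1],
    [-0.7,-0.8,-2.4,0,1],
    [-1.4,-1.6,-2.4,0,1],
    [-2.1,-2.4,-2.4,0,1],
    [-2.8,-3.2,-2.4,0,1],
    [-3.5,-4.0,-2.4,0,1],
  ],
)

```text
t: 2.1
tcp_pos: [0.3274, 0.2936, 0.371]
tcp_rot: [0.174, 0.985, 0.0, 0.0]
wrist_force: [1.8, -0.2, -0.2]
gripper_width: 0.999
finger_force: 0.0
```

carry_out(
  steps=[
    [-0.7,-0.8,0,0,1],
    [-1.4,-1.6,0,0,1],
    [-2.1,-2.4,0,0,1],
    [-2.8,-3.2,0,0,1],
    [-3.5,-4.0,0,0,1],
    [-4.2,-4.8,0,0,1],
    [-4.9,-5.5,0,0,1],
    [-5.6,-6.2,0,0,1],
  ],
)

```text
t: 3.1
tcp_pos: [0.5152, -0.1692, 0.3712]
tcp_rot: [0.173, 0.985, 0.0, 0.001]
wrist_force: [1.3, 0.9, 0.7]
gripper_width: 1.004
finger_force: 0.0
```

```bash
cat >> h.py <<'E'
from scipy.spatial.transform import Rotation as Ro
def rel(target,s=None):
    s=s or get_state(); R=Ro.from_quat(s['tcp_rot']).as_matrix()
    return np.round(R.T@(np.array(target)-s['tcp_pos'])/.06,3)
def st():
    s=get_state(); R=Ro.from_quat(s['tcp_rot']).as_matrix()
    print('t',round(s['t'],2),'tcp',np.round(s['tcp_pos'],4),'yaw_x',round(np.degrees(np.arctan2(R[1,0],R[0,0])),2),'zax',np.round(R[:,2],3),'F',np.round(s['wrist_force'],1),'w',round(s['gripper_width'],3),'ff',s['finger_force'],'q7',np.round(s['qpos'],2)); return s
E
python3 - <<'E'
from h import *
st(); print(rel([.592,-.3557,.1]))
E
```

```text
t 3.1 tcp [ 0.5152 -0.1692  0.3712] yaw_x 160.02 zax [ 0.001  0.    -1.   ] F [1.3 0.9 0.7] w 1.004 ff 0.0 q7 [-0.37  0.24  0.77  1.58 -0.17  1.39  1.63]
[-2.26  -2.487  4.52 ]
```

carry_out(
  steps=[
    [-0.7,-0.7,0.5,0,1],
    [-1.3,-1.4,1.0,0,1],
    [-1.9,-2.1,1.5,0,1],
    [-2.26,-2.48,2.2,-1,1],
    [-2.26,-2.48,3.0,-2,1],
    [-2.26,-2.48,3.8,-3,1],
    [-2.26,-2.48,3.8,-3,1],
    [-2.26,-2.48,3.8,-3,1],
  ],
)

```text
t: 4.1
tcp_pos: [0.5917, -0.3546, 0.1448]
tcp_rot: [-0.085, 0.996, -0.001, 0.001]
wrist_force: [-0.9, 0.6, -0.1]
gripper_width: 1.0
finger_force: 0.0
```

```bash
python3 - <<'E'
from h import *
st(); print(rel([.592,-.3557,.003]))
c=camera('wrist'); save(c,'w1'); P=cloud(c,True); ok=c['range_z']>0
print(c['vfov'],-c['R'].T@c['t'])
m=ok&(np.hypot(P[...,0]-.592,P[...,1]+.3557)<.045)&(P[...,2]>.010)&(P[...,2]<.03); q=P[m]
print(len(q),(q.min(0)+q.max(0))/2,np.ptp(q,0))
E
```

```text
t 4.1 tcp [ 0.5917 -0.3546  0.1448] yaw_x -170.27 zax [ 0.002 -0.001 -1.   ] F [-0.9  0.6 -0.1] w 1.0 ff 0.0 q7 [ 0.13  0.65  0.55  1.53 -0.37  1.07  2.51]
[ 2.000e-03 -1.600e-02  2.363e+00]
65.70646984690485 [ 0.5143716  -0.36802929  0.30300292]
2153 [ 0.59414131 -0.35457322  0.01446111] [0.06025934 0.05877514 0.00889736]
```

View pics/w1.png

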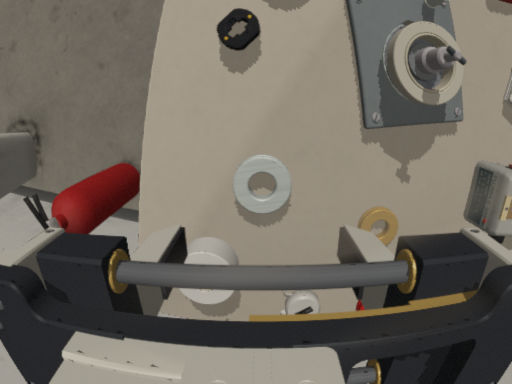

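carry_out(
  steps=[
    [-0.02,-0.01,0.8,1,1],
    [-0.02,-0.01,1.6,2,1],
    [-0.02,-0.01,2.1,3,1],
    [-0.02,-0.01,2.34,4,1],
    [-0.02,-0.01,2.34,4,1],
    [-0.02,-0.01,2.34,4,-1],
    [-0.02,-0.01,2.34,4,-1],
    [-0.02,-0.01,2.34,4,-1],
  ],
  force=20,
)

```text
t: 5.15
tcp_pos: [0.5926, -0.3546, 0.0033]
tcp_rot: [0.259, 0.966, 0.0, 0.001]
wrist_force: [1.0, -0.0, -0.5]
gripper_width: 0.72
finger_force: 0.0
```

carry_out(
  steps=[
    [0,0,0,0,-1],
    [0,0,0,0,-1],
    [0,0,-0.5,0,-1],
    [0,0,-1.5,0,-1],
    [0,0,-2.5,0,-1],
    [0,0,-2.5,0,-1],
    [0,0,-2.5,0,-1],
    [0,0,-2.5,0,-1],
  ],
)

```text
t: 6.15
tcp_pos: [0.5914, -0.3534, 0.1504]
tcp_rot: [0.259, 0.966, 0.0, -0.001]
wrist_force: [-0.1, -0.1, -0.8]
gripper_width: 0.637
finger_force: 19.8
```

```bash
python3 - <<'E'
from h import *
st(); print(rel([.437,-.222,.160]))
c=camera('wrist'); save(c,'w2'); P=cloud(c,True); ok=c['range_z']>0
for lo,hi,r in [(.046,.055,.05),(.056,.075,.03),(.076,.1,.03)]:
    m=ok&(np.hypot(P[...,0]-.437,P[...,1]+.222)<r)&(P[...,2]>lo)&(P[...,2]<hi); q=P[m]
    print(len(q),(q.min(0)+q.max(0))/2,np.ptp(q,0)) if len(q) else 0
E
```

```text
t 6.15 tcp [ 0.5914 -0.3534  0.1504] yaw_x 149.96 zax [-0.002  0.002 -1.   ] F [-0.1 -0.1 -0.8] w 0.637 ff 19.8160457611084 q7 [ 0.02  0.7   0.75  1.53 -0.51  1.12  1.93]
[ 3.325  0.608 -0.15 ]
988 [ 0.4614401  -0.23097105  0.04834361] [0.03705111 0.0613031  0.00466054]
```

carry_out(
  steps=[
    [0.5,0.1,0,0,-1],
    [1.2,0.3,0,0,-1],
    [2.0,0.6,0,0,-1],
    [2.3,0.6,0,0,-1],
    [2.3,0.6,0,0,-1],
    [2.3,0.6,0,0,-1],
    [2.3,0.6,0,0,-1],
    [2.3,0.6,0,0,-1],
  ],
)

```text
t: 7.2
tcp_pos: [0.4909, -0.2546, 0.1521]
tcp_rot: [0.259, 0.966, -0.0, -0.0]
wrist_force: [-0.9, 0.3, -0.3]
gripper_width: 0.641
finger_force: 19.8
```

```bash
python3 - <<'E'
from h import *
st(); print(rel([.437,-.222,.160]))
c=camera('wrist'); save(c,'w3'); np.savez('w3.npz',**c); P=cloud(c,True); ok=c['range_z']>0
print('cam',-c['R'].T@c['t'])
for lo,hi,r in [(.046,.055,.05),(.056,.0735,.03),(.0735,.076,.03),(.078,.086,.03),(.086,.1,.03)]:
    m=ok&(np.hypot(P[...,0]-.437,P[...,1]+.222)<r)&(P[...,2]>lo)&(P[...,2]<hi); q=P[m]
    print(lo,len(q),(q.min(0)+q.max(0))/2,np.ptp(q,0), q.mean(0)) if len(q) else 0
t=get_state()['tcp_pos']
m=ok&(np.hypot(P[...,0]-t[0],P[...,1]-t[1])<.036)&(P[...,2]>t[2]+.009)&(P[...,2]<t[2]+.017); q=P[m]
print('ring',len(q),(q.min(0)+q.max(0))/2,np.ptp(q,0))
E
python3 -c "
import cv2
a=cv2.imread('pics/w3.png');cv2.imwrite('pics/w3b.png',cv2.resize(a,(768,576),interpolation=2))"
```

```text
t 7.2 tcp [ 0.4909 -0.2546  0.1521] yaw_x 149.93 zax [-0.    -0.001 -1.   ] F [-0.9  0.3 -0.3] w 0.641 ff 19.816131591796875 q7 [-0.19  0.49  0.81  1.89 -0.43  0.95  1.87]
[ 1.05   0.02  -0.131]
cam [ 0.42341905 -0.21564045  0.31052874]
0.046 4000 [ 0.43836091 -0.22034272  0.05047558] [0.0815276  0.08222722 0.00891867] [ 0.43795907 -0.22017239  0.04861416]
0.056 7 [ 0.4297556  -0.2208544   0.06702547] [0.00537195 0.01554944 0.01273659] [ 0.4291877  -0.21982026  0.06566716]
0.0735 77 [ 0.43672869 -0.22144252  0.07493093] [0.01916064 0.01834996 0.00212489] [ 0.43558751 -0.2210106   0.07538692]
0.078 8 [ 0.43774915 -0.21920395  0.08184819] [0.01223376 0.01085852 0.00741849] [ 0.43592628 -0.22092792  0.07970555]
0.086 241 [ 0.43640766 -0.22152075  0.09146891] [0.0106887  0.01962169 0.00966134] [ 0.43657583 -0.22160238  0.09349669]
ring 4791 [ 0.4921862  -0.25188464  0.16515786] [0.06008723 0.06505968 0.0079672 ]
```

View pics/w3b.png

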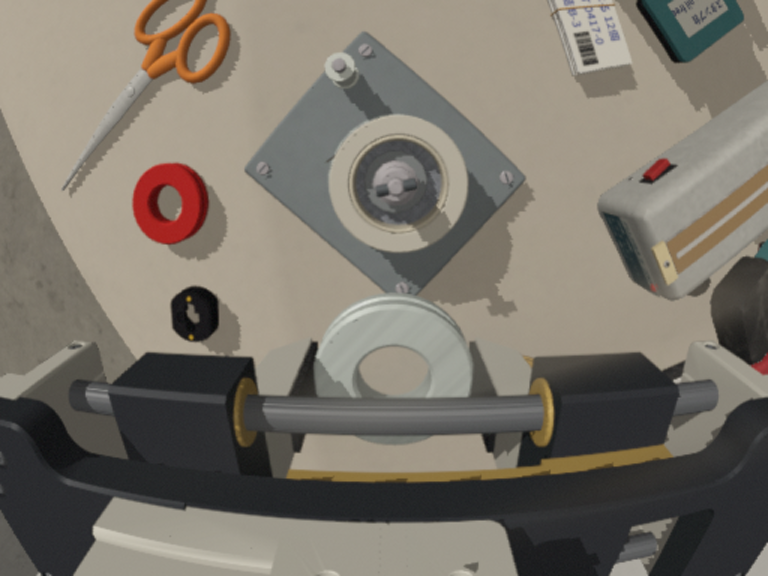

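Image: the pin lies at (372–415, 186), nearly horizontal; the roll and spindle are at about (396,184); the held ring is centred at about (395,370) between the pads. I'll compute the ring offset along tool x, the pin angle and the cap yaw.

```bash
python3 - <<'E'
from h import *
c=np.load('w3.npz'); P=cloud(c,True); ok=c['range_z']>0
s=get_state(); R=Ro.from_quat(s['tcp_rot']).as_matrix(); Q=(P-s['tcp_pos'])@R
m=ok&(abs(Q[...,2]+.0127)<.003)
for y0 in (-.006,0,.006):
    x=np.sort(Q[m&(abs(Q[...,1]-y0)<.003)][:,0]); x=x[abs(x)<.04]; g=np.diff(x); i=g.argmax(); print('strip',y0,x[0],x[i],x[i+1],x[-1])
for x0 in (.015,.02):
    y=Q[m&(abs(Q[...,0]-x0)<.002)][:,1]; y=y[abs(y)<.036];print('y',x0,y.min(),y.max())
m=ok&(np.hypot(P[...,0]-.4366,P[...,1]+.2215)<.014)&(P[...,2]>.088)&(P[...,2]<.1); q=P[m][:,:2]
w,v=np.linalg.eigh(np.cov(q.T)); print('pin ang',np.degrees(np.arctan2(v[1,1],v[0,1]))%180,np.sqrt(w))
d=(q-q.mean(0))@v[:,1]; print(d.min(),d.max(), q.mean(0)+v[:,1]*(d.min()+d.max())/2)
# cap: yellow dots
h=cv2.cvtColor(c['img'],cv2.COLOR_RGB2HSV); near=ok&(np.hypot(P[...,0]-.442,P[...,1]+.4045)<.025)
mm=near&(h[...,1]>120)&(h[...,2]>90)&(h[...,0]>12)&(h[...,0]<35)
n,l,stt,ce=cv2.connectedComponentsWithStats(mm.astype(np.uint8))
for i in range(1,n): print('dot',stt[i,4],P[l==i].mean(0))
a=near&(P[...,2]>.012)&(P[...,2]<.025); q=P[a]; print('cap',(q.min(0)+q.max(0))/2,np.ptp(q,0))
np.set_printoptions(precision=3)
m=ok&(np.hypot(P[...,0]-.62,P[...,1]+.216)<.03)&(P[...,2]>.007)&(P[...,2]<.02);print('narrow seen',m.sum())
E
```

```text
strip -0.006 -0.03098495217247151 -0.02540675574848091 0.0089028671248378 0.028277317064382555
strip 0 -0.03144077660284196 -0.02557705730969576 0.011600147436727657 0.028671795640255487
strip 0.006 -0.03172312494146426 -0.025055995960425795 0.009285985237359438 0.02826830922929383
y 0.015 -0.025789074727008598 0.02601831773898851
y 0.02 -0.02189536291947394 0.022093912690741162
pin ang 71.67967135192765 [0.00196461 0.00535976]
-0.009608674979311907 0.00993667235725275 [ 0.43666664 -0.22147469]
dot 7 [ 0.43070227 -0.39474949  0.01909563]
dot 9 [ 0.45577404 -0.41296857  0.01847562]
cap [ 0.44332598 -0.40279476  0.01632525] [0.04095709 0.04032014 0.00864641]
narrow seen 16
```

carry_out(
  steps=[
    [0.5,0.01,0,0,-1],
    [1.0,0.02,0,0,-1],
    [1.09,0.026,0,0,-1],
    [1.09,0.026,0.2,0,-1],
    [1.09,0.026,0.7,0,-1],
    [1.09,0.026,1.2,0,-1],
    [1.09,0.026,1.5,0,-1],
    [1.09,0.026,1.5,0,-1],
  ],
)

```text
t: 8.25
tcp_pos: [0.4345, -0.2203, 0.0607]
tcp_rot: [0.259, 0.966, -0.0, -0.001]
wrist_force: [-0.0, 0.0, -0.2]
gripper_width: 0.641
finger_force: 19.8
```

```bash
python3 - <<'E'
from h import *
s=st(); print(rel([.4351,-.2206,.0525]))
E
```

```text
t 8.25 tcp [ 0.4345 -0.2203  0.0607] yaw_x 149.93 zax [-0.003 -0.    -1.   ] F [-0.   0.  -0.2] w 0.641 ff 19.81590360403061 q7 [-0.16  0.52  0.72  2.12 -0.54  0.69  1.96]
[-0.012  0.001  0.137]
```

carry_out(
  steps=[
    [-0.01,0,0.03,0,-1],
    [-0.01,0,0.06,0,-1],
    [-0.01,0,0.09,0,-1],
    [-0.01,0,0.11,0,-1],
    [-0.01,0,0.13,0,-1],
    [-0.01,0,0.14,0,-1],
    [-0.01,0,0.14,0,-1],
    [-0.01,0,0.14,0,-1],
  ],
)

```text
t: 9.25
tcp_pos: [0.4353, -0.2203, 0.0539]
tcp_rot: [0.259, 0.966, 0.0, 0.0]
wrist_force: [0.2, 0.7, -0.6]
gripper_width: 0.64
finger_force: 19.8
```

carry_out(
  steps=[
    [0,0,0.02,0,-1],
    [0,0,0.03,0,-1],
    [0,0,0.03,0,-1],
    [0,0,0.03,0,0.7],
    [0,0,0.03,0,0.7],
    [0,0,0.03,0,0.7],
    [0,0,-0.8,0,0.9],
    [0,0,-1.6,0,1],
  ],
)

```text
t: 10.25
tcp_pos: [0.4348, -0.2203, 0.1509]
tcp_rot: [0.259, 0.966, -0.0, -0.001]
wrist_force: [1.8, 0.5, 0.5]
gripper_width: 0.986
finger_force: 0.0
```

```bash
python3 - <<'E'
from h import *
s=st(); print(rel([.6213,-.2158,.16]))
t=camera('top'); P=cloud(t); ok=t['range_z']>0
m=ok&(np.hypot(P[...,0]-.4366,P[...,1]+.2215)<.034)&(P[...,2]>.058)&(P[...,2]<.072);q=P[m]
print(len(q),np.median(q[:,2]),(q.min(0)+q.max(0))/2,np.ptp(q,0)) if len(q) else 0
c=camera('wrist'); P=cloud(c,True); ok=c['range_z']>0
m=ok&(np.hypot(P[...,0]-.4366,P[...,1]+.2215)<.034)&(P[...,2]>.056)&(P[...,2]<.07);q=P[m]
print(len(q),np.median(q[:,2]),(q.min(0)+q.max(0))/2,np.ptp(q,0)) if len(q) else 0
E
```

```text
t 10.25 tcp [ 0.4348 -0.2203  0.1509] yaw_x 149.92 zax [-0.001 -0.    -1.   ] F [1.8 0.5 0.5] w 0.986 ff 0.0 q7 [-0.29  0.38  0.87  2.04 -0.38  0.88  1.83]
[-2.652  1.623 -0.156]
2762 0.06427062693745092 [ 0.43682926 -0.22071352  0.06300604] [0.06014767 0.05913595 0.0138687 ]
```

```bash
python3 - <<'E'
from h import *
c=np.load('top0.npz'); P=cloud(c); ok=c['range_z']>0
for lo in (.06,.1,.15):
    m=ok&(P[...,2]>lo)&(P[...,2]<.22)&(P[...,1]<0)&(P[...,0]>.48)&(P[...,0]<.75)&(P[...,1]>-.3); q=P[m]
    print(lo,len(q),q.min(0),q.max(0))
    q=q[q[:,1]<q[:,1].min()+.02]; print(q.min(0),q.max(0))
E
```

```text
0.06 1771 [ 0.51093039 -0.12257437  0.06000066] [ 5.87341594e-01 -8.95817384e-05  1.74678861e-01]
[ 0.53324323 -0.12257437  0.151337  ] [ 0.57630625 -0.10258979  0.17467886]
0.1 1046 [ 0.53225299 -0.12257437  0.12922717] [ 5.77187199e-01 -3.23563144e-04  1.74678861e-01]
[ 0.53324323 -0.12257437  0.151337  ] [ 0.57630625 -0.10258979  0.17467886]
0.15 844 [ 0.53225299 -0.12257437  0.15001742] [ 0.5771872  -0.0156954   0.17467886]
[ 0.53324323 -0.12257437  0.151337  ] [ 0.57630625 -0.10258979  0.17467886]
```

carry_out(
  steps=[
    [-0.6,0.4,-0.15,0,1],
    [-1.2,0.8,-0.15,0,1],
    [-1.9,1.2,-0.15,0,1],
    [-2.5,1.55,-0.15,0,1],
    [-2.65,1.63,-0.15,0,1],
    [-2.65,1.63,-0.15,0,1],
    [-2.65,1.63,0.3,0,1],
    [-2.65,1.63,0.8,0,1],
  ],
)

```text
t: 11.35
tcp_pos: [0.6206, -0.2157, 0.1019]
tcp_rot: [0.26, 0.966, 0.0, 0.0]
wrist_force: [0.9, -0.3, 0.3]
gripper_width: 0.997
finger_force: 0.0
```

```bash
python3 - <<'E'
from h import *
st(); c=camera('wrist'); P=cloud(c,True); ok=c['range_z']>0
m=ok&(np.hypot(P[...,0]-.6215,P[...,1]+.2155)<.032)&(P[...,2]>.007)&(P[...,2]<.02);q=P[m]
p=(q.min(0)+q.max(0))/2; print(len(q),p,np.ptp(q,0)); print(rel([.6215,-.2155,.003]),rel([p[0],p[1],.003]))
E
```

```text
t 11.35 tcp [ 0.6206 -0.2157  0.1019] yaw_x 149.87 zax [ 0.001  0.    -1.   ] F [ 0.9 -0.3  0.3] w 0.997 ff 0.0 q7 [-0.2   0.7   0.74  1.67 -0.55  0.99  1.77]
1832 [ 0.62188337 -0.21546076  0.01084993] [0.04806302 0.04785427 0.00759959]
[-0.061  0.011  1.576] [-0.066  0.014  1.576]
```

```bash
python3 - <<'E'
from h import *
s=st(); print(rel([.6218,-.2155,.003],s))
E
```

```text
t 11.4 tcp [ 0.6185 -0.2144  0.0976] yaw_x 149.88 zax [-0.005  0.002 -1.   ] F [-2.   0.5 -3.2] w 1.001 ff 0.0 q7 [-0.2   0.7   0.74  1.67 -0.55  0.99  1.78]
[-0.066  0.013  1.576]
```

carry_out(
  steps=[
    [0,0,0,0,1],
    [0,0,0.3,0,1],
    [0,0,0.6,0,1],
    [0,0,0.9,0,1],
    [0,0,1.0,0,1],
    [0,0,1.0,0,1],
    [0,0,1.0,0,1],
    [0,0,1.0,0,1],
  ],
)

```text
t: 12.4
tcp_pos: [0.6223, -0.2154, 0.0425]
tcp_rot: [0.259, 0.966, 0.0, 0.0]
wrist_force: [-0.1, -0.7, -0.8]
gripper_width: 1.001
finger_force: 0.0
```

```bash
python3 - <<'E'
from h import *
s=st(); print(rel([.6215,-.2155,.003],s))
E
```

```text
t 12.4 tcp [ 0.6223 -0.2154  0.0425] yaw_x 149.96 zax [ 0.001 -0.    -1.   ] F [-0.1 -0.7 -0.8] w 1.001 ff 0.0 q7 [-0.17  0.77  0.69  1.7  -0.6   0.89  1.82]
[ 0.011 -0.009  0.659]
```

carry_out(
  steps=[
    [0.01,0,0.35,0,1],
    [0.01,0,0.6,0,1],
    [0.01,0,0.65,0,1],
    [0.01,0,0.65,0,1],
    [0.01,0,0.65,0,-1],
    [0.01,0,0.65,0,-1],
    [0.01,0,0.65,0,-1],
    [0.01,0,0.65,0,-1],
  ],
)

```text
t: 13.4
tcp_pos: [0.6215, -0.2148, 0.0031]
tcp_rot: [0.259, 0.966, 0.0, 0.0]
wrist_force: [-1.1, -0.7, -0.1]
gripper_width: 0.619
finger_force: 0.0
```

```bash
python3 - <<'E'
from h import *
s=st()
E
```

```text
t 13.4 tcp [ 0.6215 -0.2148  0.0031] yaw_x 149.95 zax [ 0.  0. -1.] F [-1.1 -0.7 -0.1] w 0.619 ff 0.0 q7 [-0.15  0.81  0.65  1.72 -0.64  0.83  1.85]
```

carry_out(
  steps=[
    [0,0,0,0,-1],
    [0,0,-0.5,0,-1],
    [0,0,-1.5,0,-1],
    [0,0,-2.5,0,-1],
    [0.5,-0.3,-2.5,0,-1],
    [1.0,-0.6,-2.5,0,-1],
    [1.4,-0.9,-2.5,0,-1],
    [1.6,-1.3,-2.5,0,-1],
  ],
)

```text
t: 14.4
tcp_pos: [0.4982, -0.2339, 0.1529]
tcp_rot: [0.259, 0.966, 0.0, -0.0]
wrist_force: [0.4, -0.7, -0.5]
gripper_width: 0.526
finger_force: 20.0
```

```bash
python3 - <<'E'
from h import *
s=st(); x=Ro.from_quat(s['tcp_rot']).as_matrix()[:,0]; print(rel(np.array([.4366,-.2215,.15])-.065*x,s))
E
```

```text
t 14.4 tcp [ 0.4982 -0.2339  0.1529] yaw_x 150.02 zax [-0.     0.001 -1.   ] F [ 0.4 -0.7 -0.5] w 0.526 ff 20.000321525149047 q7 [-0.24  0.48  0.83  1.89 -0.44  0.95  1.84]
[-0.091 -0.333  0.049]
```

carry_out(
  steps=[
    [-0.09,-0.2,0,0,-1],
    [-0.09,-0.33,0,0,-1],
    [-0.09,-0.33,0,0,-1],
    [-0.09,-0.33,0,0,-1],
    [-0.09,-0.33,0,0,-1],
    [-0.09,-0.33,0,0,-1],
    [-0.09,-0.33,0,0,-1],
    [-0.09,-0.33,0,0,-1],
  ],
)

```text
t: 15.4
tcp_pos: [0.4941, -0.2541, 0.1529]
tcp_rot: [0.259, 0.966, 0.0, -0.0]
wrist_force: [0.5, 0.1, -0.8]
gripper_width: 0.525
finger_force: 20.0
```

```bash
python3 - <<'E'
from h import *
s=st(); R=Ro.from_quat(s['tcp_rot']).as_matrix()
c=camera('wrist'); save(c,'w4'); np.savez('w4.npz',**c); P=cloud(c,True); ok=c['range_z']>0; Q=(P-s['tcp_pos'])@R
near=ok&(abs(Q[...,0])<.03)&(abs(Q[...,1])<.021)
z=Q[near&(abs(Q[...,2]+.009)<.008)][:,2]; zt=np.median(z); print('top rel',zt,len(z))
m=ok&(abs(Q[...,2]-zt)<.002)
for y0 in (-.006,0,.006):
    x=np.sort(Q[m&(abs(Q[...,1]-y0)<.003)][:,0]); x=x[abs(x)<.03]; g=np.diff(x); i=g.argmax(); print('strip',y0,x[0],x[i],x[i+1],x[-1])
for x0 in (.013,.017):
    y=Q[m&(abs(Q[...,0]-x0)<.002)][:,1]; y=y[abs(y)<.023];print('y',x0,y.min(),y.max())
m=ok&(np.hypot(P[...,0]-.4366,P[...,1]+.2215)<.014)&(P[...,2]>.088)&(P[...,2]<.1); q=P[m][:,:2]
w,v=np.linalg.eigh(np.cov(q.T)); print('pin ang',np.degrees(np.arctan2(v[1,1],v[0,1]))%180)
d=(q-q.mean(0))@v[:,1]; e=(q-q.mean(0))@v[:,0]; print(q.mean(0)+v[:,1]*(d.min()+d.max())/2+v[:,0]*(e.min()+e.max())/2)
for lo,hi,r in [(.0735,.0765,.02),(.061,.067,.034)]:
    m=ok&(np.hypot(P[...,0]-.4366,P[...,1]+.2215)<r)&(P[...,2]>lo)&(P[...,2]<hi); q=P[m]; print(lo,(q.min(0)+q.max(0))/2,np.ptp(q,0))
E
```

```text
t 15.4 tcp [ 0.4941 -0.2541  0.1529] yaw_x 149.96 zax [-0.  0. -1.] F [ 0.5  0.1 -0.8] w 0.525 ff 19.999812925234437 q7 [-0.2   0.49  0.83  1.88 -0.44  0.96  1.87]
top rel -0.009291640781093477 3237
strip -0.006 -0.01125487663283971 -0.006559245796978709 0.006040101833764765 0.023141672236516548
strip 0 -0.012166818780793561 -0.010988388526709669 0.009748256705561195 0.023388472461171806
strip 0.006 -0.011782824031965124 -0.00649858882265622 0.006566706779327335 0.02304799950515517
y 0.013 -0.02035539612759742 0.0204758631952092
y 0.017 -0.017862189798835918 0.017658141752850534
pin ang 73.15266401352017
[ 0.43680725 -0.22169084]
0.0735 [ 0.43669419 -0.22141257  0.07526558] [0.0191972  0.0183707  0.00246474]
0.061 [ 0.43677951 -0.22077052  0.06381994] [0.0594111  0.05991375 0.00561852]
```

View pics/w4.png

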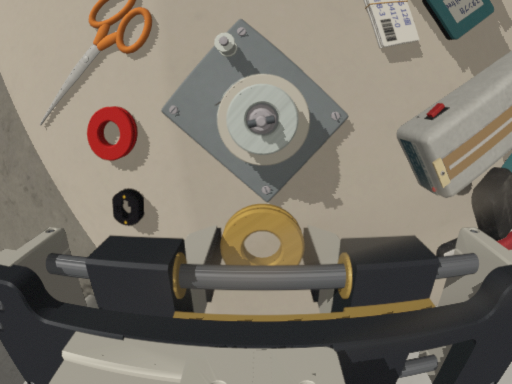

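carry_out(
  steps=[
    [0.5,0,0,0,-1],
    [1.0,-0.01,0,0,-1],
    [1.11,-0.01,0,0,-1],
    [1.11,-0.01,0,0,-1],
    [1.11,-0.01,0.4,0,-1],
    [1.11,-0.01,0.8,0,-1],
    [1.11,-0.01,1.0,0,-1],
    [1.11,-0.01,1.0,0,-1],
  ],
)

```text
t: 16.45
tcp_pos: [0.4362, -0.2217, 0.0925]
tcp_rot: [0.259, 0.966, -0.0, -0.001]
wrist_force: [0.6, 0.1, -0.5]
gripper_width: 0.52
finger_force: 20.0
```

carry_out(
  steps=[
    [0,0,0.1,0,-1],
    [0,0,0.2,0,-1],
    [0,0,0.2,0,-1],
    [0,0,0.2,0,-1],
    [0,0,0.2,0,-1],
    [0,0,0.2,0,-1],
    [0,0,0.2,0,-1],
    [0,0,0.2,0,-1],
  ],
)

```text
t: 17.45
tcp_pos: [0.4361, -0.2213, 0.0809]
tcp_rot: [0.259, 0.966, 0.0, -0.0]
wrist_force: [-0.2, 0.3, -0.8]
gripper_width: 0.524
finger_force: 20.0
```

```bash
python3 - <<'E'
from h import *
s=st(); print(rel([.4362,-.2212,.067],s))
E
```

```text
t 17.45 tcp [ 0.4361 -0.2213  0.0809] yaw_x 149.95 zax [ 0.  0. -1.] F [-0.2  0.3 -0.8] w 0.524 ff 19.999912390485406 q7 [-0.2   0.49  0.77  2.11 -0.51  0.73  1.94]
[-0.001  0.003  0.232]
```

carry_out(
  steps=[
    [0,0,0.03,0,-1],
    [0,0,0.05,0,-1],
    [0,0,0.06,0,-1],
    [0,0,0.07,0,-1],
    [0,0,0.08,0,-1],
    [0,0,0.09,0,-1],
    [0,0,0.1,0,-1],
    [0,0,0.1,0,-1],
  ],
)

```text
t: 18.45
tcp_pos: [0.4361, -0.2213, 0.0749]
tcp_rot: [0.259, 0.966, 0.0, -0.0]
wrist_force: [-1.0, -0.6, -0.2]
gripper_width: 0.526
finger_force: 20.0
```

carry_out(
  steps=[
    [0,0,0.05,0,-1],
    [0,0,0.1,0,-1],
    [0,0,0.13,0,-1],
    [0,0,0.13,0,-1],
    [0,0,0.13,0,-1],
    [0,0,0.13,0,0.6],
    [0,0,0.13,0,0.6],
    [0,0,0.13,0,0.6],
  ],
)

```text
t: 19.45
tcp_pos: [0.4362, -0.2213, 0.0672]
tcp_rot: [0.259, 0.966, 0.0, 0.0]
wrist_force: [0.2, -0.2, 0.2]
gripper_width: 0.78
finger_force: 0.0
```

```bash
python3 - <<'E'
from h import *
s=st(); print(rel([.4427,-.4035,.16],s))
E
```

```text
t 19.45 tcp [ 0.4362 -0.2213  0.0672] yaw_x 149.96 zax [ 0. -0. -1.] F [ 0.2 -0.2  0.2] w 0.78 ff 0.0 q7 [-0.18  0.51  0.74  2.12 -0.54  0.7   1.97]
[-1.615 -2.573 -1.547]
```

carry_out(
  steps=[
    [0,0,-0.5,0,1],
    [0,0,-1.2,0,1],
    [-0.5,-0.7,-1.5,0.2,1],
    [-0.9,-1.4,-1.5,0.6,1],
    [-1.4,-2.1,-1.5,0.6,1],
    [-1.61,-2.57,-1.4,0.6,1],
    [-1.61,-2.57,-1.2,0.6,1],
    [-1.61,-2.57,-1.2,0.6,1],
  ],
)

```text
t: 20.45
tcp_pos: [0.4421, -0.4017, 0.1378]
tcp_rot: [0.309, 0.951, 0.001, -0.001]
wrist_force: [0.5, 1.0, -0.5]
gripper_width: 1.003
finger_force: 0.0
```

```bash
python3 - <<'E'
from h import *
s=st()
c=camera('wrist'); save(c,'w5'); np.savez('w5.npz',**c); P=cloud(c,True); ok=c['range_z']>0
near=ok&(np.hypot(P[...,0]-.4427,P[...,1]+.4035)<.027)
a=near&(P[...,2]>.0155)&(P[...,2]<.022); q=P[a]
for ang in range(100,190,2):  # flats: min width
    pass
th=np.radians(np.arange(0,180,1)); w=[np.ptp(np.percentile(q[:,0]*np.cos(t)+q[:,1]*np.sin(t),[.3,99.7])) for t in th]
print('minwidth ang',np.argmin(w),min(w),max(w)); t=th[np.argmin(w)]
u=np.array([np.cos(t),np.sin(t)]);v=np.array([-u[1],u[0]]); ce=u*np.percentile(q[:,:2]@u,[.3,99.7]).mean()+v*np.percentile(q[:,:2]@v,[.3,99.7]).mean(); print('cap',ce,np.median(q[:,2]))
h=cv2.cvtColor(c['img'],cv2.COLOR_RGB2HSV)
mm=near&(h[...,1]>120)&(h[...,2]>90)&(h[...,0]>12)&(h[...,0]<35)
n,l,stt,_=cv2.connectedComponentsWithStats(mm.astype(np.uint8))
D=[P[l==i].mean(0) for i in range(1,n) if stt[i,4]>4]
print(D); d=D[0]-D[-1]; print('ang',np.degrees(np.arctan2(d[1],d[0]))%180,(D[0]+D[-1])/2)
print(rel([ce[0],ce[1],.003],s))
# stack check
m=ok&(np.hypot(P[...,0]-.4367,P[...,1]+.2215)<.024)&(np.hypot(P[...,0]-.4367,P[...,1]+.2215)>.012)&(P[...,2]>.055); q=P[m]; print('stack top',len(q),np.median(q[:,2]),(q.min(0)+q.max(0))/2)
i,j=np.where(near);r=c['img'][max(i.min()-10,0):i.max()+10,j.min()-10:j.max()+10]
cv2.imwrite('pics/w5c.png',cv2.resize(r[:,:,::-1],None,fx=3,fy=3,interpolation=2))
E
```

```text
t 20.45 tcp [ 0.4421 -0.4017  0.1378] yaw_x 143.96 zax [-0.002  0.002 -1.   ] F [ 0.5  1.  -0.5] w 1.003 ff 0.0 q7 [ 0.11  0.58  0.82  1.79 -0.5   0.99  2.07]
minwidth ang 54 0.033450752938369056 0.040301907776500334
cap [ 0.44278987 -0.40396195] 0.018342822945154366
[array([ 0.4306072 , -0.39462457,  0.01850883]), array([ 0.45580191, -0.4129748 ,  0.0185803 ]), array([ 0.4277026 , -0.38553509,  0.23129729])]
ang 107.72159781229598 [ 0.4291549  -0.39007983  0.12490306]
[-0.037 -0.025  2.247]
stack top 1643 0.07625492415989925 [ 0.4366987  -0.22170257  0.07121285]
```

View pics/w5c.png

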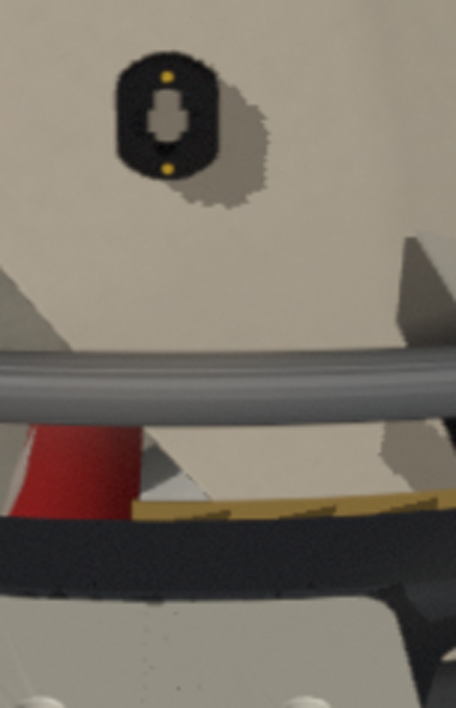

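carry_out(
  steps=[
    [-0.03,-0.02,0.5,0,1],
    [-0.03,-0.02,1.1,0,1],
    [-0.03,-0.02,1.6,0,0.6],
    [-0.03,-0.02,1.6,0,0.4],
    [-0.03,-0.02,1.6,0,0.4],
    [-0.03,-0.02,1.6,0,0.4],
    [-0.03,-0.02,1.6,0,0.4],
    [-0.03,-0.02,1.6,0,0.4],
  ],
)

```text
t: 21.5
tcp_pos: [0.4435, -0.4053, 0.0436]
tcp_rot: [0.309, 0.951, -0.0, 0.0]
wrist_force: [-0.4, 1.1, -0.3]
gripper_width: 0.702
finger_force: 0.0
```

```bash
python3 - <<'E'
from h import *
s=st(); print(rel([.443,-.4039,.004],s))
E
```

```text
t 21.5 tcp [ 0.4435 -0.4053  0.0436] yaw_x 143.96 zax [ 0.001 -0.    -1.   ] F [-0.4  1.1 -0.3] w 0.702 ff 0.0 q7 [ 0.18  0.7   0.72  1.86 -0.62  0.82  2.16]
[0.021 0.014 0.66 ]
```

carry_out(
  steps=[
    [0.02,0.014,0.3,0,0.4],
    [0.02,0.014,0.6,0,0.4],
    [0.02,0.014,0.66,0,0.4],
    [0.02,0.014,0.66,0,0.4],
    [0.02,0.014,0.66,0,-1],
    [0.02,0.014,0.66,0,-1],
    [0.02,0.014,0.66,0,-1],
    [0.02,0.014,0.66,0,-1],
  ],
  force=30,
)

```text
t: 22.5
tcp_pos: [0.4429, -0.4039, 0.0038]
tcp_rot: [0.309, 0.951, -0.0, 0.0]
wrist_force: [0.6, -0.1, 1.5]
gripper_width: 0.37
finger_force: 30.0
```

carry_out(
  steps=[
    [0,0,0,0,-1],
    [0,0,0,0,-1],
    [0,0,-0.8,0,-1],
    [0,0,-1.7,0,-1],
    [0,0,-2.4,0,-1],
    [0.3,0.5,-2.4,0,-1],
    [0.7,1.2,-2.4,0,-1],
    [0.7,1.2,-2.4,0,-1],
  ],
)

```text
t: 23.5
tcp_pos: [0.4522, -0.3163, 0.1468]
tcp_rot: [0.307, 0.952, 0.002, -0.001]
wrist_force: [0.8, -0.7, -0.5]
gripper_width: 0.363
finger_force: 30.0
```

```bash
python3 - <<'E'
from h import *
s=st(); x=Ro.from_quat(s['tcp_rot']).as_matrix()[:,0]; print(rel(np.array([.4367,-.2215,.15])-.065*x,s))
E
```

```text
t 23.5 tcp [ 0.4522 -0.3163  0.1468] yaw_x 144.27 zax [-0.001  0.003 -1.   ] F [ 0.8 -0.7 -0.5] w 0.363 ff 30.000139474868774 q7 [-0.08  0.51  0.86  1.9  -0.47  0.95  1.94]
[ 0.05   1.132 -0.048]
```

carry_out(
  steps=[
    [0.2,0.03,-0.1,1,-1],
    [0.5,0.06,-0.1,2,-1],
    [0.79,0.1,-0.1,3,-1],
    [0.79,0.1,-0.1,4,-1],
    [0.79,0.1,-0.1,5,-1],
    [0.79,0.1,-0.1,6,-1],
    [0.79,0.1,-0.1,7,-1],
    [0.79,0.1,-0.1,7.19,-1],
  ],
)

```text
t: 24.5
tcp_pos: [0.4161, -0.2887, 0.1533]
tcp_rot: [0.809, 0.588, -0.001, 0.0]
wrist_force: [0.2, -0.0, -1.4]
gripper_width: 0.367
finger_force: 30.0
```

carry_out(
  steps=[
    [0,0,0,0,-1],
    [0,0,0,0,-1],
    [0,0,0,0,-1],
    [0,0,0,0,-1],
    [0,0,0,0,-1],
    [0,0,0,0,-1],
    [0,0,0,0,-1],
    [0,0,0,0,-1],
  ],
)

```text
t: 25.5
tcp_pos: [0.4164, -0.2881, 0.1535]
tcp_rot: [0.809, 0.588, 0.0, -0.0]
wrist_force: [0.7, -0.3, -1.0]
gripper_width: 0.366
finger_force: 30.0
```

```bash
python3 - <<'E'
from h import *
s=st(); R=Ro.from_quat(s['tcp_rot']).as_matrix()
c=camera('wrist'); save(c,'w6'); np.savez('w6.npz',**c); P=cloud(c,True); ok=c['range_z']>0; Q=(P-s['tcp_pos'])@R
m=ok&(np.hypot(P[...,0]-.4367,P[...,1]+.2215)<.014)&(P[...,2]>.0885)&(P[...,2]<.1); q=P[m][:,:2]
w,v=np.linalg.eigh(np.cov(q.T)); print('pin ang',np.degrees(np.arctan2(v[1,1],v[0,1]))%180,len(q))
d=(q-q.mean(0))@v[:,1]; e=(q-q.mean(0))@v[:,0]; print('pin c',q.mean(0)+v[:,1]*(d.min()+d.max())/2+v[:,0]*(e.min()+e.max())/2)
m=ok&(np.hypot(P[...,0]-.4367,P[...,1]+.2215)<.026)&(P[...,2]>.0735)&(P[...,2]<.078); q=P[m]; print('narrow',(q.min(0)+q.max(0))/2,np.ptp(q,0))
# cap in tool frame
near=ok&(abs(Q[...,0])<.026)&(abs(Q[...,1])<.0165)&(abs(Q[...,2]+.012)<.006)
zt=np.median(Q[near][:,2]); a=near&(abs(Q[...,2]-zt)<.0015); q=Q[a]; print('cap top rel',zt,'xmin/max',np.percentile(q[:,0],[.5,99.5]),'y',np.percentile(q[:,1],[.5,99.5]))
h=cv2.cvtColor(c['img'],cv2.COLOR_RGB2HSV)
mm=near&(h[...,1]>110)&(h[...,2]>80)&(h[...,0]>12)&(h[...,0]<35)
n,l,stt,_=cv2.connectedComponentsWithStats(mm.astype(np.uint8))
for i in range(1,n): print('dot',stt[i,4],Q[l==i].mean(0))
E
python3 -c "
import cv2
a=cv2.imread('pics/w6.png')[60:330,130:390];cv2.imwrite('pics/w6b.png',cv2.resize(a,None,fx=2.2,fy=2.2,interpolation=2))"
```

```text
t 25.5 tcp [ 0.4164 -0.2881  0.1535] yaw_x 72.06 zax [ 0.  0. -1.] F [ 0.7 -0.3 -1. ] w 0.366 ff 29.999991059303284 q7 [-0.33  0.59  1.25  2.01 -0.67  1.03  0.92]
pin ang 71.82236676801142 230
pin c [ 0.43678354 -0.22157541]
narrow [ 0.4369579 -0.2212958  0.0757605] [0.04782537 0.04746395 0.00446339]
cap top rel -0.014214731055368343 xmin/max [-0.00708257  0.02027898] y [-0.01617719  0.01631713]
dot 31 [ 0.01584936  0.00050521 -0.0151327 ]
```

View pics/w6b.png

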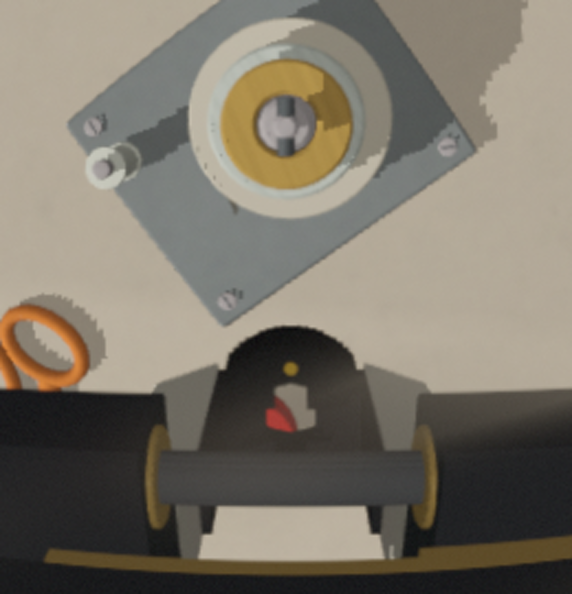

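carry_out(
  steps=[
    [0.5,-0.01,0,0,-1],
    [1.0,-0.02,0,0,-1],
    [1.155,-0.02,0,0,-1],
    [1.155,-0.02,0,0,-1],
    [1.155,-0.02,0.4,0,-1],
    [1.155,-0.02,0.75,0,-1],
    [1.155,-0.02,0.9,0,-1],
    [1.155,-0.02,0.9,0,-1],
  ],
)

```text
t: 26.55
tcp_pos: [0.4361, -0.2227, 0.0995]
tcp_rot: [0.809, 0.588, -0.0, -0.0]
wrist_force: [0.0, -0.9, -0.9]
gripper_width: 0.366
finger_force: 30.0
```

carry_out(
  steps=[
    [0,0,0.05,0,-1],
    [0,0,0.1,0,-1],
    [0,0,0.1,0,-1],
    [0,0,0.1,0,-1],
    [0,0,0.1,0,-1],
    [0,0,0.1,0,-1],
    [0,0,0.1,0,-1],
    [0,0,0.1,0,-1],
  ],
)

```text
t: 27.55
tcp_pos: [0.4366, -0.2218, 0.0935]
tcp_rot: [0.809, 0.588, 0.0, -0.0]
wrist_force: [0.2, 0.6, -0.8]
gripper_width: 0.364
finger_force: 30.0
```

```bash
python3 - <<'E'
from h import *
s=st(); R=Ro.from_quat(s['tcp_rot']).as_matrix(); print(rel(np.array([.4367,-.2215,.0798])-.0003*R[:,0],s))
E
```

```text
t 27.55 tcp [ 0.4366 -0.2218  0.0935] yaw_x 72.05 zax [ 0.  0. -1.] F [ 0.2  0.6 -0.8] w 0.364 ff 29.999829679727554 q7 [-0.41  0.64  1.15  2.11 -0.76  0.9   0.87]
[0.001 0.    0.229]
```

carry_out(
  steps=[
    [0,0,0.04,0,-1],
    [0,0,0.08,0,-1],
    [0,0,0.1,0,-1],
    [0,0,0.12,0,-1],
    [0,0,0.14,0,-1],
    [0,0,0.15,0,-1],
    [0,0,0.16,0,-1],
    [0,0,0.16,0,-1],
  ],
)

```text
t: 28.55
tcp_pos: [0.4365, -0.2218, 0.0839]
tcp_rot: [0.809, 0.588, -0.0, -0.0]
wrist_force: [-0.1, 0.2, 0.1]
gripper_width: 0.368
finger_force: 30.0
```

carry_out(
  steps=[
    [0,0,0.01,0,-1],
    [0,0,0.02,0,-1],
    [0,0,0.03,0,-1],
    [0,0,0.04,0,-1],
    [0,0,0.05,0,-1],
    [0,0,0.06,0,-1],
    [0,0,0.07,0,-1],
    [0,0,0.07,0,-1],
  ],
)

```text
t: 29.55
tcp_pos: [0.4366, -0.2219, 0.0797]
tcp_rot: [0.809, 0.588, 0.0, 0.0]
wrist_force: [-0.3, -0.9, -1.1]
gripper_width: 0.367
finger_force: 30.0
```

carry_out(
  steps=[
    [0,0,0.02,0,-1],
    [0,0,0.035,0,-1],
    [0,0,0.05,0,-1],
    [0,0,0.065,0,-1],
    [0,0,0.08,0,-1],
    [0,0,0.095,0,-1],
    [0,0,0.11,0,-1],
    [0,0,0.12,0,-1],
  ],
  force=40,
)

```text
t: 30.55
tcp_pos: [0.4367, -0.2219, 0.0726]
tcp_rot: [0.809, 0.588, 0.0, 0.0]
wrist_force: [-1.3, 1.0, 6.6]
gripper_width: 0.367
finger_force: 40.0
```

carry_out(
  steps=[
    [0,0,0.005,0,-1],
    [0,0,0.005,0,-1],
    [0,0,0.005,0,-1],
    [0,0,0.005,0,-1],
    [0,0,0.005,0,-1],
    [0,0,0.005,0,-1],
    [0,0,0.005,0,-1],
    [0,0,0.005,0,-1],
  ],
)

```text
t: 31.55
tcp_pos: [0.4367, -0.2219, 0.0723]
tcp_rot: [0.809, 0.588, 0.0, 0.0]
wrist_force: [-1.5, 0.7, 6.2]
gripper_width: 0.361
finger_force: 40.0
```

```bash
python3 - <<'E'
from h import *
s=st(); R=Ro.from_quat(s['tcp_rot']).as_matrix(); print(s['wrist_torque'])
c=camera('wrist'); save(c,'w7'); np.savez('w7.npz',**c); P=cloud(c,True); ok=c['range_z']>0; Q=(P-s['tcp_pos'])@R
near=ok&(abs(Q[...,0])<.022)&(abs(Q[...,1])<.0165)&(abs(Q[...,2]+.014)<.009)
print('cap top rel hist',np.histogram(Q[near][:,2],bins=np.arange(-.023,-.004,.001)))
r=np.hypot(P[...,0]-.4367,P[...,1]+.2217)
for nm,a,b in [('narrow',.0215,.0235),('wide',.0255,.029),('roll',.032,.039)]:
    m=ok&(r>a)&(r<b)&(Q[...,0]>.01)&(P[...,2]<.08); print(nm,m.sum(),np.percentile(P[m][:,2],[10,50,90]))
for cam in ['side']:
    c=camera(cam); P=cloud(c); ok=c['range_z']>0; r=np.hypot(P[...,0]-.4367,P[...,1]+.2217)
    for nm,a,b in [('narrow',.021,.0235),('wide',.0255,.029),('roll',.032,.039)]:
        m=ok&(r>a)&(r<b)&(P[...,2]<.08)&(P[...,2]>.035); print(nm,m.sum(),np.percentile(P[m][:,2],[10,50,90]))
E
```

```text
t 31.55 tcp [ 0.4367 -0.2219  0.0723] yaw_x 72.05 zax [ 0.  0. -1.] F [-1.5  0.7  6.2] w 0.361 ff 40.001463890075684 q7 [-0.38  0.66  1.1   2.12 -0.81  0.86  0.9 ]
[0.10838151 0.45805885 0.01041817]
cap top rel hist (array([  64,  118,   90,   58,   20,   17,   30,  369, 1012,  363,  249,
        155,   55,   50,   49,   29,   42,   53]), array([-0.023, -0.022, -0.021, -0.02 , -0.019, -0.018, -0.017, -0.016,
       -0.015, -0.014, -0.013, -0.012, -0.011, -0.01 , -0.009, -0.008,
       -0.007, -0.006, -0.005]))
narrow 396 [0.06170781 0.068661   0.07026452]
wide 586 [0.05623229 0.05697133 0.05788113]
roll 1391 [0.04039445 0.04120516 0.04201057]
narrow 86 [0.05806106 0.06608968 0.07456933]
wide 124 [0.04230609 0.0524449  0.05743899]
roll 134 [0.0381045  0.04101015 0.04207232]
```

carry_out(
  steps=[
    [0,0,0.007,0,-1],
    [0,0,0.014,0,-1],
    [0,0,0.014,0,-1],
    [0,0,0.014,0,-1],
    [0,0,0.014,0.5,-1],
    [0,0,0.014,1.0,-1],
    [0,0,0.014,1.5,-1],
    [0,0,0.014,2,-1],
  ],
)

```text
t: 32.65
tcp_pos: [0.4372, -0.2225, 0.0718]
tcp_rot: [0.899, 0.438, 0.0, 0.001]
wrist_force: [-0.5, -0.8, 6.9]
gripper_width: 0.364
finger_force: 40.0
```

```bash
python3 - <<'E'
from h import *
s=st(); print(s['wrist_torque'])
E
```

```text
t 32.65 tcp [ 0.4372 -0.2225  0.0718] yaw_x 51.89 zax [ 0.001 -0.001 -1.   ] F [-0.5 -0.8  6.9] w 0.364 ff 39.99978303909302 q7 [-0.42  0.72  1.19  2.13 -0.88  0.92  0.63]
[-0.19004434  0.21514121  0.04491789]
```

carry_out(
  steps=[
    [0,0,0,1,-1],
    [0,0,0,2,-1],
    [0,0,0,3,-1],
    [0,0,0,4,-1],
    [0,0,0,5,-1],
    [0,0,0,6,-1],
    [0,0,0,7,-1],
    [0,0,0,7,-1],
  ],
)

```text
t: 33.65
tcp_pos: [0.4371, -0.2224, 0.0717]
tcp_rot: [0.988, -0.157, 0.001, 0.0]
wrist_force: [-1.0, 0.8, 7.5]
gripper_width: 0.363
finger_force: 40.0
```

carry_out(
  steps=[
    [0,0,0,0,-1],
    [0,0,0,0,-1],
    [0,0,0,0,-1],
    [0,0,0,0,-1],
    [0,0,0,0,-1],
    [0,0,0,0,-1],
    [0,0,0,0,-1],
    [0,0,0,0,-1],
  ],
)

```text
t: 34.65
tcp_pos: [0.4371, -0.2224, 0.0717]
tcp_rot: [0.988, -0.156, 0.001, 0.0]
wrist_force: [-0.7, -0.3, 6.6]
gripper_width: 0.367
finger_force: 40.0
```

```bash
python3 - <<'E'
from h import *
s=st(); print(s['wrist_torque'])
R=Ro.from_quat(s['tcp_rot']).as_matrix()
c=camera('wrist'); save(c,'w8'); P=cloud(c,True); ok=c['range_z']>0
m=ok&(np.hypot(P[...,0]-.4367,P[...,1]+.2217)<.014)&(P[...,2]>.089)&(P[...,2]<.1); q=P[m][:,:2]
if len(q)>9:
    w,v=np.linalg.eigh(np.cov(q.T)); print('pin ang',np.degrees(np.arctan2(v[1,1],v[0,1]))%180,len(q),np.sqrt(w))
Q=(P-s['tcp_pos'])@R
r=np.hypot(P[...,0]-.4367,P[...,1]+.2217)
for nm,a,b in [('wide',.0255,.029),('roll',.032,.039)]:
    m=ok&(r>a)&(r<b)&(Q[...,0]>.01)&(P[...,2]<.08); print(nm,m.sum(),np.percentile(P[m][:,2],[10,50,90]))
i,j=np.where(ok&(r<.045)&(P[...,2]>.03)&(P[...,2]<.1)); a=c['img'][i.min()-5:i.max()+5,j.min()-5:j.max()+5,::-1]
cv2.imwrite('pics/w8b.png',cv2.resize(a,None,fx=4,fy=4,interpolation=2)[:600,:800])
E
```

```text
t 34.65 tcp [ 0.4371 -0.2224  0.0717] yaw_x -17.95 zax [ 0.001 -0.001 -1.   ] F [-0.7 -0.3  6.6] w 0.367 ff 40.00158280134201 q7 [-0.45  0.81  1.3   2.13 -0.96  1.01 -0.5 ]
[-0.05165957  0.29411201 -0.05414044]
pin ang 71.73055655205663 436 [0.00163349 0.00538624]
wide 631 [0.05513959 0.05628276 0.05734655]
roll 1352 [0.03979483 0.04062479 0.04137582]
```

View pics/w8b.png

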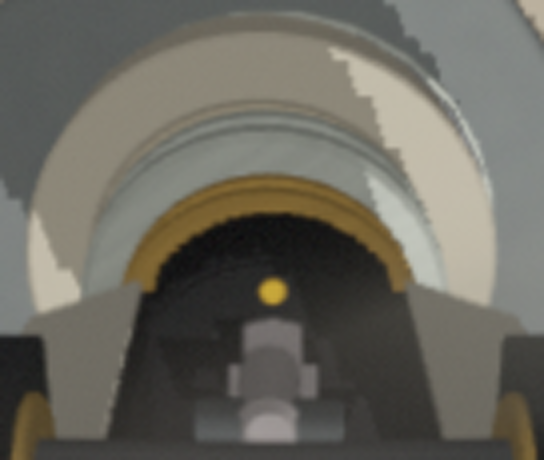

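The pin, horizontal at about (270,422), sits crosswise above the slot and over the groove, with the brake about 7.5 mm down. I'll let it up gently, then release.

carry_out(
  steps=[
    [0,0,-0.01,0,-1],
    [0,0,-0.02,0,-1],
    [0,0,-0.03,0,-1],
    [0,0,-0.04,0,-1],
    [0,0,-0.05,0,-1],
    [0,0,-0.055,0,-1],
    [0,0,-0.055,0,-1],
    [0,0,-0.055,0,-1],
  ],
)

```text
t: 35.7
tcp_pos: [0.4368, -0.2221, 0.0748]
tcp_rot: [0.988, -0.156, 0.0, 0.0]
wrist_force: [1.8, -2.0, 4.3]
gripper_width: 0.366
finger_force: 40.0
```

carry_out(
  steps=[
    [0,0,0,0,-0.1],
    [0,0,0,0,0.2],
    [0,0,0,0,0.3],
    [0,0,0,0,0.3],
    [0,0,-0.2,0,0.4],
    [0,0,-0.7,0,0.6],
    [0,0,-1.3,0,0.6],
    [-0.5,0,-1.5,0,0.6],
  ],
)

```text
t: 36.7
tcp_pos: [0.4097, -0.2141, 0.1665]
tcp_rot: [0.988, -0.156, 0.002, 0.001]
wrist_force: [-0.5, 0.7, 0.1]
gripper_width: 0.802
finger_force: 0.0
```

```bash
python3 - <<'E'
from h import *
s=st()
c=camera('wrist'); P=cloud(c,True); ok=c['range_z']>0
r=np.hypot(P[...,0]-.4367,P[...,1]+.2217)
for nm,a,b in [('cap',.008,.019),('narrow',.0212,.0235),('wide',.0255,.029),('roll',.032,.039)]:
    m=ok&(r>a)&(r<b)&(P[...,2]<.1); print(nm,m.sum(),np.percentile(P[m][:,2],[10,50,90]))
m=ok&(r<.03)&(P[...,2]>.085)&(P[...,2]<.1);q=P[m];print('cap c',(q.min(0)+q.max(0))/2,np.ptp(q,0))
i,j=np.where(ok&(r<.06)&(P[...,2]<.1)); a=c['img'][max(i.min()-5,0):i.max()+5,j.min()-5:j.max()+5,::-1]
cv2.imwrite('pics/w9.png',cv2.resize(a,None,fx=3,fy=3,interpolation=2)[:600,:800])
E
```

```text
t 36.7 tcp [ 0.4097 -0.2141  0.1665] yaw_x -17.89 zax [ 0.003 -0.003 -1.   ] F [-0.5  0.7  0.1] w 0.802 ff 0.0 q7 [-0.56  0.49  1.31  2.1  -0.58  0.99 -0.83]
cap 1322 [0.08779144 0.09042443 0.09143944]
narrow 389 [0.07139252 0.0725335  0.08771222]
wide 615 [0.05941303 0.06038764 0.06134511]
roll 1468 [0.04376879 0.0447028  0.04560956]
cap c [ 0.43843041 -0.22233     0.09045904] [0.04137673 0.03867709 0.01075547]
```

View pics/w9.png

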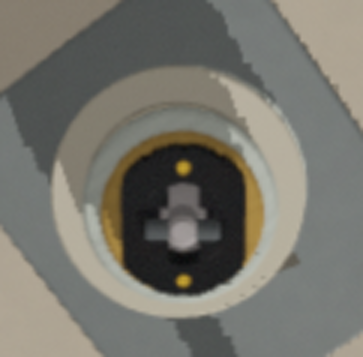

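The pin (145–220, 230) lies in the groove across the slot. The cap top is at about 90.4 mm, the wide spacer's underside at about 44 mm, and the stack stays clamped.

```bash
python3 -c "
from plant import *
print(finish_job())"
```

```text
the job is handed in; nothing more can be done
None
```

The job is handed in at about 37 s: both spacers are fully down, the cap is pressed, turned and locked with the pin in its groove, and the gripper has let go and is clear of the stack; no verdict came back.

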